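# Re-peg the vent stay of the wax drying cabinet

## Robot

A 6-joint arm with a two-finger parallel gripper is mounted at the origin on the work surface. World frame = base frame: x ahead of the robot, y to its left, z up, the work surface at z = 0. Lengths are in mm, angles in rad, forces in N, time in s.
With the tool pointing down it reaches from about 350 to 975 mm from the base axis. Payload 17.4 kg.
Tool frame: the origin (TCP) lies midway between the tips of the shut fingers; the grasp point (between the pads) lies 19 mm behind it; z points along the fingers, x is the direction in which the jaws open and shut, and the axes are right-handed (so a half turn about z gives the same grasp; the last joint's range is limited). The gripper opens to 85 mm and grips with 20 to 120 N. Pads are 22 mm wide; open, the fingers measure 114 mm over their backs; the gripper's body (76 mm by 85 mm) begins 54 mm behind the grasp point. The pads swing forward as they close: fully open they stand 13 mm farther back than shut.
Start: joints at [1.187, 0.116, 1.442, -0, 1.584, -0.038], TCP at [228.799, 635.046, 231.303] pointing down, gripper open.
Joint ranges: [-2.83, 2.83], [-0.83, 2.19], [0.07, 2.5], [-1.14, 4.28], [0.01, 3], [-2.97, 2.97]. Speed limits (rad/s): [1.89, 1.89, 2.22, 3.14, 3.14, 3.14].

## Interface

Orientations are given as a 3x3 rotation matrix whose columns are the frame's x, y, z axes.
In Python, from station import readout, camera, calibration, job_done gives the robot as it stands.
- The arm moves only by the shell command python3 -m inch 'ROWS' [FORCE]. ROWS is JSON, a list of rows, each a list of 3 entries, a list of its own where there are three numbers: the gripper command: -1 is shut, 1 is fully open, values between are in proportion, then the shift along the tool's x, y, z in cm, then the turn about the tool's z in rad. A call has 1 to 5 rows; each row is the pose to reach, as a shift and turn from the pose commanded when the call began, along the tool's axes at that moment; what a row does not reach only later rows make up. A row lasts 1/12 s, in which the tool goes at most 41.7 mm and 7.16 degrees, less where a joint would pass 70% of its speed; a pose out of reach is approached as far as the arm can. A call with a gripper value outside its range is refused whole. The fingers move at their own pace and stop on an object; FORCE is the grip in N (left out, the last holds). Time passes only in rows, so rows that repeat a pose let the fingers close. It gives the time, the measured TCP pose, the force and the opening at its end, in the units of the state.
- readout.get_obs(): the state, without advancing time (a new reading comes with each control period).
- camera(name): name is "side" or "top"; returns (picture, depth): 420x560x3 uint8, blue, green, red; 420x560 float32, mm along the optical axis (not along the pixel's ray), 0 where there is no reading.
- calibration(name): a dict with "fx", "fy", "cx", "cy" (pixels), "xyz" and "orientation" of the camera in the world. Camera axes: x right, y down, z forward; pixel columns grow to the right and rows downward; lengths in mm; the calibration is good to about 2 mm. A picture is of the moment at which its call begins. calibration takes no time and is no camera call.
- job_done(): hands the job in, once; it reports no verdict.
The state is a dict: "time": time; "joint_positions": joint angles; "joint_velocities": joint speeds; "joint_torque": joint torques, N m; "eef_pos": TCP position; "ee_rot": TCP orientation; "ft_force": force on the tool from outside, world axes, zero at the start; "moment": the same for the moment, N m; "finger_gap": finger opening in mm.
Only numpy, scipy, OpenCV 4.12 (cv2) and the standard library are available. Lean on these libraries where they do the work, as an engineer would, in place of code of your own. Each camera call takes 0.05 s, during which the arm holds its last target. There are 200 camera calls.

## Task

The glazed vent door of the wax drying cabinet is propped only a little open: its stay sits on the brass pin by the large hole farthest from the black knob. Lift the stay off the pin by its knob, swing the stiff door wider with it and drop the small hole nearest the knob over the pin, until the stay lies fully down, then let go. Feel the hole onto the pin gently rather than forcing it down, and leave the bowl, the wax cup and the wax block where they are.

Things in the scene. Friction and masses are not known exactly. Their poses are not given: they have to be found in the camera images.
- cabinet: Low plywood cabinet with a white top deck, 220 mm deep (x) by 260 mm wide (y) by 140 mm high. Origin: centre of its underside; x points from its front (door side) to its back, z up. Fixed, but placed and turned differently every time.
- hinge (a point): Point on the upright hinge axis of the door, at the height of the stay's underside (146 mm above the table, 6 mm above the deck); at (-120, +120, 146) mm in the cabinet's frame. The door is a glazed plywood frame 225 mm wide, 16 mm thick, its top 132 mm above the table.
- door (a joint): Swing of the door from its start, rad: 0 at the start (already 0.2 to 0.4 rad open), positive as it opens wider (clockwise from above), limits -0.2 and 0.9. Going from the far hole to the near hole opens it by about 0.5 rad. The hinge is stiff: it stays where it is left and takes about 0.35 N m to turn, 2.5 N at the stay's pivot.
- pivot (a point): Where the stay is pivoted on top of the door, 140 mm from the hinge axis, at the height of the stay's underside. The stay turns freely about the upright here, and its free end can be raised.
- stay (a joint): How far the stay is raised about its pivot, rad: 0 fully down (level, underside 6 mm above the deck, on the foot), positive with the knob end lifted (up to 0.7). The stay is a straight flat dark steel bar 223 mm long, 28 mm wide, 5 mm thick, three through holes on its middle line 105, 130 and 155 mm from the pivot; 130 to 210 g with its knob; it falls by its own weight.
- hole_narrow (a point): Centre of the stay's large hole, 18 mm diameter, farthest from the knob, 105 mm from the pivot, on the underside of the bar. The pin is in it at the start, with play, the hole being over the foot's centre, not the pin's. The frame's x axis runs along the bar from the pivot to the knob, z up.
- hole_wide (a point): Centre of the stay's hole nearest the knob, 11.5 mm diameter (as is the middle one), 155 mm from the pivot, on the underside of the bar. This is the hole that must end over the pin. Frame as for hole_narrow.
- knob (a point): Grip point on the stay's upright black round knob with a red band: 18 mm diameter, 36 mm tall, standing on top of the bar 197 mm from the pivot (42 mm beyond hole_wide). The point lies on the knob's axis 24 mm above the bar's top, 29 mm above its underside; the knob's top is 12 mm higher. x axis as for hole_narrow.
- bowl: Loose steel bowl, 110 mm across, 60 mm high, standing on the table to the right of the cabinet. Origin: centre of its underside.
- wax_cup: Loose turquoise wax cup shape, 66 mm across, 62 mm high, standing on the table to the left of the cabinet. Origin: centre of its underside.
- wax_block: Loose turquoise wax block, 50 by 30 by 22 mm, lying on the right part of the deck. Origin: centre of its underside.
- pin: Round brass foot plate, 34 mm wide, 6 mm thick, fixed on the deck in a place that differs every time, with the pin on it. Origin: centre of the foot's underside, on the deck. The pin is an eccentric: its axis stands 3 mm off the foot's centre, in a direction that differs every time and is not measured; it is locked. Pin: upright, 10 mm diameter, top 18 mm above the deck (12 mm above the foot), top edge bevelled 1 mm.

How it is judged:
By the outcome, as a careful person would: the job done as asked, in the order asked, and still so for the second after the job is handed in, with the robot touching nothing.
It also fails if it takes over 64 s, if anything falls off the work surface, if the arm or the gripper's body presses on something with over 40 N, if the wrist force passes 120 N, or if a joint passes its speed limit or range.

## Working session

There is one attempt and no reset: what is moved stays moved. The work goes in short steps, Python scripts to look and compute and a shell command to move; the robot and the scene stay as the last step left them, time stands still between calls to the robot, and variables do not carry over. Pictures are saved under pics/ and viewed, about 8 in all and at most 12, crops included, and the job is handed in when it is done.

```bash
mkdir -p pics
cat > h.py <<'E'
import numpy as np,cv2
from station import readout,camera,calibration
def shot(n,f):
    p,d=camera(n); cv2.imwrite('pics/%s.png'%f,p); np.save('pics/%s.npy'%f,d); return p,d
def ray(n,u,v,z):
    c=calibration(n);R=np.array(c['orientation']);o=np.array(c['xyz'])
    r=R@np.array([(u-c['cx'])/c['fx'],(v-c['cy'])/c['fy'],1]);return o+r*(z-o[2])/r[2]
E
python3 - <<'E'
from h import *
a,_=shot('top','t0');b,_=shot('side','s0')
for n in('top','side'):print(calibration(n))
o=readout.get_obs();print(o['time'],o['ee_rot'],o['eef_pos'],o['finger_gap'])
E
```

```text
{'fx': 455.4565921383604, 'fy': 455.4565921383604, 'cx': 282.87182843532815, 'cy': 213.97239295571362, 'xyz': array([ 426.80527399,  -13.04172692, 1145.3036735 ]), 'orientation': array([[-0.02831828, -0.99210144,  0.12219986],
       [-0.99936392,  0.03075017,  0.01806078],
       [-0.0216758 , -0.12161068, -0.99234117]])}
{'fx': 440.85206979957496, 'fy': 440.85206979957496, 'cx': 279.2933954408466, 'cy': 210.37347111004993, 'xyz': array([ 133.73821155, -664.21441967,  855.70047966]), 'orientation': array([[ 0.83347275, -0.3797653 ,  0.40137451],
       [-0.55246884, -0.55950159,  0.617848  ],
       [-0.01006755, -0.73670638, -0.67613782]])}
0.1 [[ 3.38946336e-01  9.40805635e-01 -3.72006407e-04]
 [ 9.40805230e-01 -3.38946536e-01 -8.75202860e-04]
 [-9.49486065e-04 -5.33387709e-05 -9.99999548e-01]] [228.72652744 634.90421727 230.67194443] 84.84315110658098
```

View pics/t0.png

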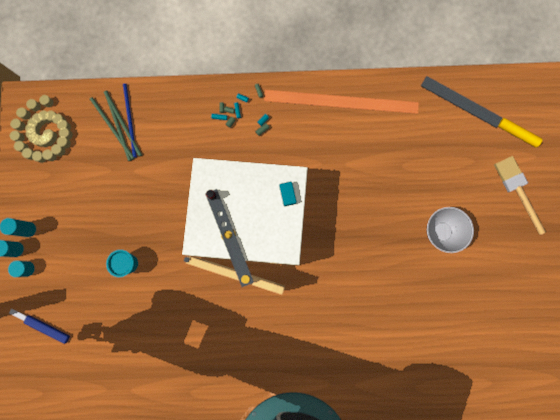

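View pics/s0.png

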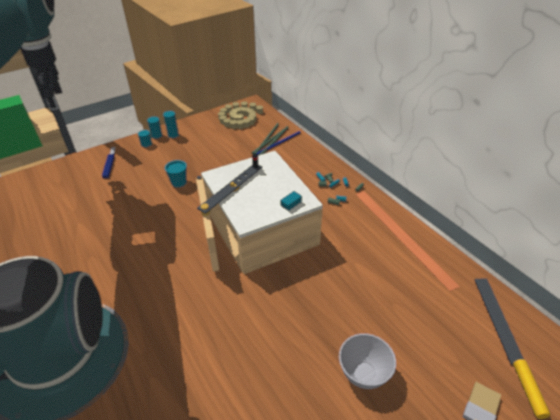

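The top view shows the deck with corners near (193,159), (307,167), (300,264) and (184,255). The knob is at (212,195), the pin about (228,234), the pivot (246,280) and the hinge about (187,259). The side view shows the knob at (255,160).

Run:
```python
from h import *
p=cv2.imread('pics/t0.png');q=cv2.imread('pics/s0.png')
a=cv2.resize(p[150:300,170:320],(600,600),interpolation=cv2.INTER_CUBIC)
b=cv2.resize(q[140:220,190:290],None,fx=6,fy=6,interpolation=cv2.INTER_CUBIC)[:480,:]
cv2.imwrite('pics/c0.png',a)
m=((p.min(2)>150)).astype(np.uint8);m[:150]=0;m[275:]=0;m[:,:175]=0;m[:,320:]=0
m=cv2.morphologyEx(m,cv2.MORPH_OPEN,np.ones((3,3)))
c=max(cv2.findContours(m,0,2)[0],key=cv2.contourArea);h=cv2.convexHull(c)
w=np.array([ray('top',*x[0],140)[:2] for x in h],np.float32)
r=cv2.minAreaRect(w);print(r,cv2.boxPoints(r))
for n,u,v,z in(('piv',246,280,151),('pin',228,234,158),('knobtop',212,194,187),('hinge',187,259,132)):print(n,ray('top',u,v,z))
print('side knobtop',ray('side',255,154,187))
```

```text
((561.9357299804688, 89.98942565917969), (259.749267578125, 220.4117889404297), 83.34430694580078) [[437.41974  -26.23677 ]
 [656.3461   -51.783096]
 [686.4517   206.21562 ]
 [467.52533  231.76195 ]]
piv [407.73935311  88.954006   151.        ]
pin [508.15106926 125.67888786 158.        ]
knobtop [592.53571306 154.74253838 187.        ]
hinge [457.29054993 221.54722056 132.        ]
side knobtop [598.42778754 163.74300515 187.        ]
```

View pics/c0.png

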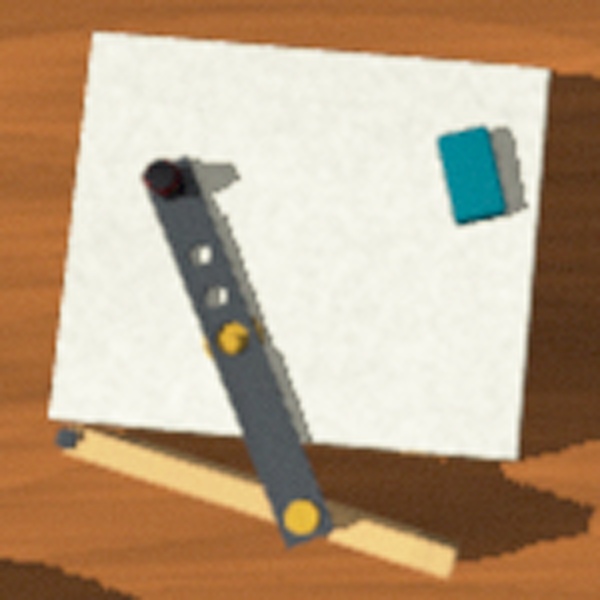

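```bash
cat >> h.py <<'E'
H=np.array([456.6,223.1])
def go(x,y,z,ang):
    """print inch shift(cm)/turn to TCP target; ang=world angle of the tool x"""
    o=readout.get_obs();R=np.array(o['ee_rot']);p=np.array(o['eef_pos'])
    s=R.T@(np.array([x,y,z])-p)/10
    d=(ang-np.arctan2(R[1,0],R[0,0])+np.pi/2)%np.pi-np.pi/2
    print('shift',s.round(2),'turn',round(-d,3))
def knob(piv,phi,a):
    """TCP xyz for the stay at pivot piv, yaw phi, raised a (grasp point 27 above the underside)"""
    r=197*np.cos(a)-29*np.sin(a); z=146+197*np.sin(a)+29*np.cos(a)-17
    return np.array([piv[0]+r*np.cos(phi),piv[1]+r*np.sin(phi),z])
def pivot_for(P,L):
    """pivot on the door circle at distance L from P, on the front side"""
    d=P-H;D=np.hypot(*d);x=(D*D+140**2-L*L)/2/D;h=np.sqrt(140**2-x*x);e=d/D;n=np.array([-e[1],e[0]])
    return min((H+x*e+h*n,H+x*e-h*n),key=lambda q:q[0])
def st():
    o=readout.get_obs();print(round(o['time'],2),'pos',np.round(o['eef_pos'],1),'F',np.round(o['ft_force'],1),'gap',round(o['finger_gap'],1))
E
python3 - <<'E'
from h import *
for n,u,v,z in(('piv',245.5,279.5,152),('pin',228.5,234,158),('h130',224.25,224,148.5),('h155',220.5,213.75,148.5),('knobtop',211.25,195,187)):print(n,ray('top',u,v,z)[:2].round(1))
k=ray('top',211.25,195,187)[:2]
P=ray('top',228.5,234,158)[:2];v=ray('top',245.5,279.5,152)[:2]
q=pivot_for(P,105);print('piv105',q,np.arctan2(*(P-q)[::-1]),np.arctan2(*(k-v)[::-1]),np.linalg.norm(k-v))
for L in(105,130,155):
  q=pivot_for(P,L);f=np.arctan2(*(P-q)[::-1]);print(L,q.round(1),f.round(3),knob(q,f,0).round(1),knob(q,f,.18).round(1))
go(*k,220,.342+np.pi/2);st()
E
```

```text
piv [408.9  89.9]
pin [508.1 124.6]
h130 [531.3 135. ]
h155 [554.3 143. ]
knobtop [590.4 156.4]
piv105 [408.41710921  91.65263778] 0.31904639552981084 0.35088258847979414 193.34148547671006
105 [408.4  91.7] 0.319 [595.5 153.4 158. ] [587.5 150.8 192.8]
130 [379.4 106.3] 0.141 [574.5 134.  158. ] [566.2 132.8 192.8]
155 [353.2 128.7] -0.027 [550.1 123.5 158. ] [541.7 123.7 192.8]
shift [-32.76  50.25   1.1 ] turn -0.688
0.1 pos [228.7 634.9 230.7] F [ 0.1  0.5 -0.2] gap 84.8
```

```bash
for i in 1 2 3; do python3 -m inch '[[1,[-2.2,3.3,0.1],0],[1,[-4.4,6.7,0.2],0],[1,[-6.6,10,0.2],0],[1,[-8.7,13.3,0.3],0],[1,[-10.9,16.7,0.3],0]]' 20 | tail -c 250; done
python3 -m inch '[[0,[0,0,0],-0.12],[0,[0,0,0],-0.24],[0,[0,0,0],-0.36],[0,[0,0,0],-0.48],[0,[0,0,0],-0.6]]'
python3 -c "
from h import *
st();go(593,157,158,.345+np.pi/2)"
```

```text
time: 0.52
eef_pos: [349.5, 474.3, 227.8]
ee_rot: [[0.338, 0.941, -0.0], [0.941, -0.339, -0.0], [-0.0, -0.0, -1.0]]
ft_force: [0.5, 1.0, 0.8]
finger_gap: 85.1
time: 0.93
eef_pos: [469.7, 315.0, 225.0]
ee_rot: [[0.339, 0.941, -0.0], [0.941, -0.339, -0.0], [-0.0, -0.0, -1.0]]
ft_force: [0.5, 0.9, 1.2]
finger_gap: 85.7
time: 1.35
eef_pos: [590.0, 155.8, 222.0]
ee_rot: [[0.339, 0.941, -0.0], [0.941, -0.339, -0.0], [-0.0, -0.0, -1.0]]
ft_force: [0.6, 0.6, -0.5]
finger_gap: 85.4
time: 1.77
eef_pos: [589.2, 157.4, 221.9]
ee_rot: [[-0.257, 0.966, -0.001], [0.966, 0.257, -0.0], [0.0, -0.001, -1.0]]
ft_force: [0.3, -0.8, 0.2]
finger_gap: 42.6
1.77 pos [589.2 157.4 221.9] F [ 0.3 -0.8  0.2] gap 42.6
shift [-0.14  0.36  6.39] turn -0.085
```

```bash
python3 -m inch '[[0,[-0.1,0.4,1.5],-0.085],[0,[-0.1,0.4,3],-0.085],[0,[-0.1,0.4,4.5],-0.085],[0,[-0.1,0.4,5.7],-0.085],[0,[-0.1,0.4,6.4],-0.085]]' 20
python3 -m inch '[[0,[0,0,0],0],[-0.3,[0,0,0],0],[-0.6,[0,0,0],0],[-1,[0,0,0],0],[-1,[0,0,0],0]]' 25
python3 -c "
from h import *
shot('top','t1');shot('side','s1')
a=cv2.imread('pics/t1.png')[140:290,170:320];b=cv2.imread('pics/s1.png')[90:240,160:310]
cv2.imwrite('pics/c1.png',np.hstack([cv2.resize(x,(400,400),interpolation=2) for x in(a,b)]));st()"
```

```text
time: 2.18
eef_pos: [592.6, 157.5, 155.6]
ee_rot: [[-0.331, 0.944, -0.003], [0.944, 0.331, -0.001], [0.0, -0.003, -1.0]]
ft_force: [-0.6, 0.5, -0.2]
finger_gap: 42.7
time: 2.6
eef_pos: [593.7, 157.7, 159.1]
ee_rot: [[-0.333, 0.943, 0.001], [0.943, 0.333, 0.0], [-0.0, 0.001, -1.0]]
ft_force: [0.8, 0.7, 0.5]
finger_gap: 16.8
2.7 pos [593.7 157.7 158.9] F [2.  0.2 0.3] gap 17.0
```

View pics/c1.png

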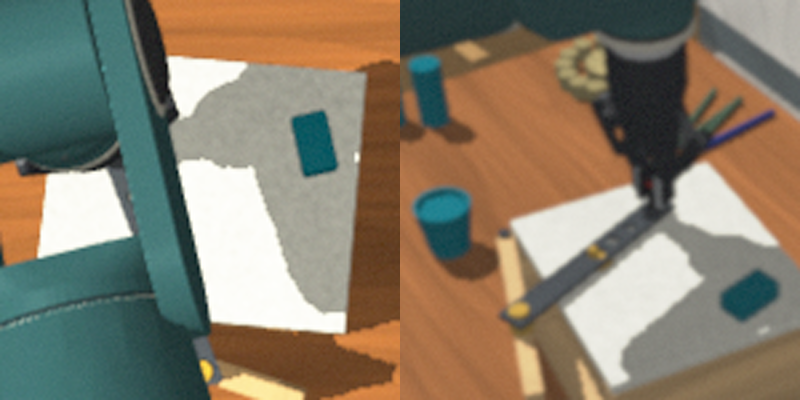

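The knob is held (gap 17 mm). The side view shows the whole bar, both free holes and the pin, so that is the view to use. Next I lift.

```bash
python3 -m inch '[[-1,[0,-0.1,-0.6],0],[-1,[0,-0.2,-1.2],0],[-1,[0,-0.35,-1.8],0],[-1,[0,-0.5,-2.4],0],[-1,[0,-0.85,-3.5],0]]' 25
python3 -m inch '[[-1,[0,0,0],0],[-1,[0,0,0],0]]'
python3 -c "
from h import *
shot('side','s2')
b=cv2.imread('pics/s2.png')[130:220,180:300]
cv2.imwrite('pics/c2.png',cv2.resize(b,(800,600),interpolation=2));st()"
```

```text
time: 3.12
eef_pos: [585.1, 154.7, 193.3]
ee_rot: [[-0.333, 0.943, -0.001], [0.943, 0.333, -0.0], [0.0, -0.001, -1.0]]
ft_force: [-2.7, -0.7, -3.3]
finger_gap: 17.3
time: 3.28
eef_pos: [585.7, 154.9, 194.5]
ee_rot: [[-0.333, 0.943, 0.002], [0.943, 0.333, 0.0], [-0.0, 0.002, -1.0]]
ft_force: [3.0, 0.5, 0.9]
finger_gap: 17.1
3.33 pos [585.8 154.9 193.9] F [ 2.4  1.3 -0.5] gap 17.0
```

View pics/c2.png

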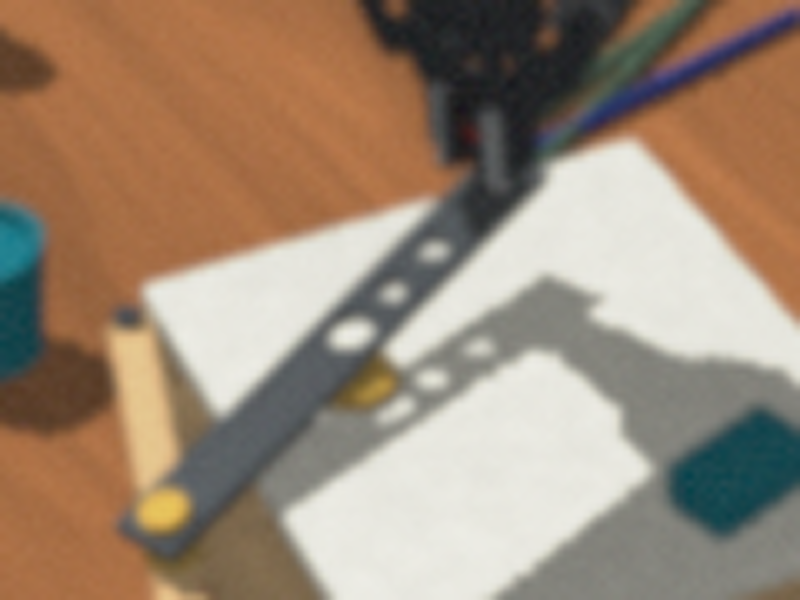

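The bar is clear of the pin, with all three holes free. The foot and pin are half hidden at about crop (370,385). Now I push the door wider, keeping the bar to the left of the pin so that the pin shows.

```bash
python3 -c "
from h import *
go(*knob(np.array([353.2,128.7]),.12,.18),.12+np.pi/2)"
```

```text
shift [ 1.17 -4.39  0.1 ] turn 0.219
```

```bash
python3 -m inch '[[-1,[0.1,-0.5,0],0.02],[-1,[0.2,-0.9,0],0.04],[-1,[0.4,-1.3,0],0.07],[-1,[0.5,-1.7,0],0.09],[-1,[0.6,-2.2,0],0.11]]' 30
python3 -m inch '[[-1,[0.1,-0.5,0],0.02],[-1,[0.2,-0.9,0],0.04],[-1,[0.2,-1.3,0],0.07],[-1,[0.3,-1.8,0],0.09],[-1,[0.3,-2.2,0],0.11]]'
python3 -m inch '[[-1,[0,0,0],0],[-1,[0,0,0],0]]'
python3 -c "
from h import *
shot('side','s3')
b=cv2.imread('pics/s3.png')[130:220,180:300]
cv2.imwrite('pics/c3.png',cv2.resize(b,(800,600),interpolation=2));st();go(*knob(np.array([353.2,128.7]),.12,.18),.12+np.pi/2)"
```

```text
time: 3.75
eef_pos: [562.4, 153.1, 193.2]
ee_rot: [[-0.226, 0.974, 0.0], [0.974, 0.226, -0.0], [-0.0, 0.0, -1.0]]
ft_force: [4.1, 0.3, -0.1]
finger_gap: 16.9
time: 4.17
eef_pos: [540.1, 151.2, 193.4]
ee_rot: [[-0.117, 0.993, 0.0], [0.993, 0.117, 0.0], [0.0, 0.0, -1.0]]
ft_force: [4.6, -0.4, 0.9]
finger_gap: 16.9
time: 4.33
eef_pos: [539.8, 151.1, 193.0]
ee_rot: [[-0.119, 0.993, -0.002], [0.993, 0.119, -0.0], [0.0, -0.002, -1.0]]
ft_force: [-2.1, -0.7, -2.5]
finger_gap: 16.9
4.38 pos [539.9 151.1 192.9] F [-4.1 -0.3 -2.8] gap 17.1
shift [0.02 0.06 0.01] turn -0.0
```

View pics/c3.png

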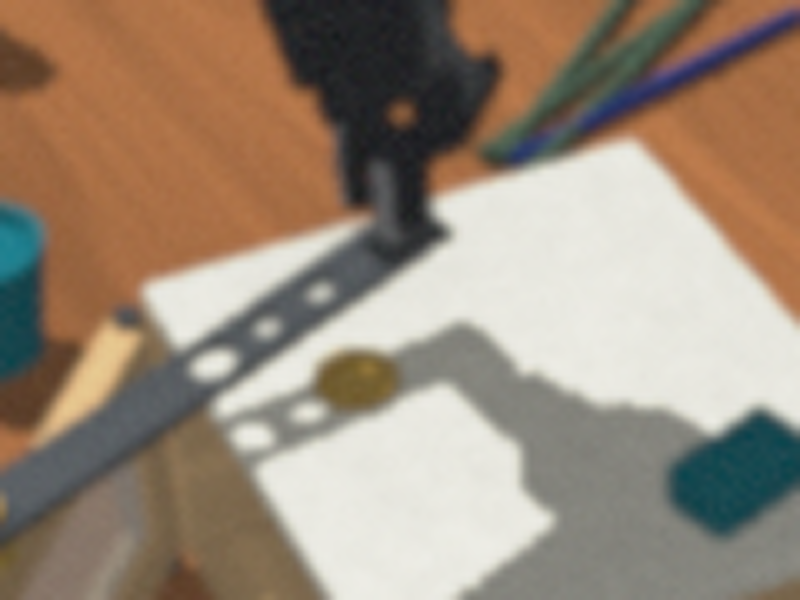

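The foot is now fully visible at crop (358,380). The pin itself is hard to see in the shadow, so I use the depth and a contrast stretch.

Run:
```python
from h import *
c=calibration('side');R=np.array(c['orientation']);d=np.load('pics/s3.npy')
p=cv2.imread('pics/s3.png')
v,u=np.mgrid[178:198,222:246];D=d[178:198,222:246]
X=np.stack([(u-c['cx'])/c['fx']*D,(v-c['cy'])/c['fy']*D,D],-1)@R.T+c['xyz']
np.set_printoptions(linewidth=200);print((X[...,2]-140).round().astype(int))
hsv=cv2.cvtColor(p[178:198,222:246],cv2.COLOR_BGR2HSV);print(((hsv[...,1]>110)*hsv[...,2]))
m=(hsv[...,1]>110);ys,xs=np.nonzero(m);print(ys.min()+178,ys.max()+178,xs.min()+222,xs.max()+222)
t=(X[...,2]>152)&m;print('pin px',u[t].mean(),v[t].mean(),X[t].mean(0),ray('side',u[t].mean(),v[t].mean(),158))
f=m&(X[...,2]<149);print('foot edge fit',X[m][:,:2].min(0),X[m][:,:2].max(0))
```

```text
[[ 34  31  33  34  36  34  37  32   0   0  -1   1   2   1  -1  -1   1   0   2   1  -1   1   0   1]
 [ 34  34  31  34  34  30   0  -1  -1   0  -1   1   2   0  -2   0   1  -1   2   0   1   2   1   0]
 [ 31  32  34  32  28   0   0   0   0  -1   0   0   1  -2  -1   0   0   3   2   1   0   2   1   0]
 [ 32  32  31   1   2   0   2  -1  -1   0   0   2   1   1   0   1  -1   1  -1   2   2   2   0   0]
 [ 30  29   1   2   0   2  -2  -1  -1  19  18  18   5   8   6   0  -1   4  -2   1  -2   0   0   0]
 [ 28   0  -2  -3  -1  -1   0   7  18  18  17  18   8   6   5   7   7   0  -1   1   0   0   0   0]
 [  0   0  -1   2   0  -1   5   4   7  16  16  17   6   5   6   5   5   6  -2  -1   1   0   1   1]
 [ -2   0  -1  -4   0   3   6   7   8  13  17  15   9   6   5   7   5   6  -1   0  -1   0  -4   0]
 [  0  -1   0   1   0   6   6   8   7  10  10  11   7   7   6   6   6   7   1   2   1   0   1   2]
 [  0   0  -1  -1   1   5   7   6   6   8   8   8   8   5   6   6   8   8   2   1   1  -1 716   1]
 [  0  -1   1  -2  -1   4   5   8   8   5   5   7   4   8   5   7   5   1  -3  -1  -1   1  -1   0]
 [  0   4  
[... 2348 characters left out ...]
   0   0   0   0]
 [  0   0   0   0   0   0   0   0   0   0   0   0   0   0   0   0   0   0   0   0   0   0   0   0]
 [  0   0   0   0   0   0   0   0   0   0   0   0   0   0   0   0   0   0   0   0   0   0   0   0]
 [  0   0   0   0   0   0   0   0   0   0   0   0   0   0   0   0   0   0   0   0   0   0   0   0]
 [  0   0   0   0   0   0   0   0   0   0   0   0   0   0   0   0   0   0   0   0   0   0   0   0]
 [  0   0   0   0   0   0   0   0   0   0   0   0   0   0   0   0   0   0   0   0   0   0   0   0]]
184 190 228 238
pin px 232.0 184.5 [504.14273603 122.53339327 155.5371318 ] [502.84052494 119.76438432 158.        ]
foot edge fit [494.05138983 111.66688658] [521.24626    136.54542037]
```

Run:
```python
from h import *
p=cv2.imread('pics/s3.png')
pin=ray('side',231.8,183,158);foot=ray('side',233,186.3,146)
print('pin',pin,'foot',foot,'off',np.linalg.norm((pin-foot)[:2]))
g=cv2.cvtColor(p,cv2.COLOR_BGR2GRAY).astype(float)
a=.18;ph=.12;k=np.array([539.9,151.1]);e=np.array([np.cos(ph),np.sin(ph)])
for L,u,v in((155,228.,174.1),(130,220,179.2),(105,212,184.7)):
    u0,v0=int(round(u)),int(round(v));s=np.s_[v0-3:v0+4,u0-4:u0+5]
    w=np.clip(g[s]-110,0,None);V,U=np.mgrid[s]
    if L==155: print(g[s].astype(int))
    uu,vv=(w*U).sum()/w.sum(),(w*V).sum()/w.sum()
    h=ray('side',uu,vv,146+2.5+L*np.sin(a))
    q=k-(188.7-L*np.cos(a)+2.5*np.sin(a))*e
    print(L,uu.round(2),vv.round(2),'seen',h[:2].round(1),'kin',q.round(1))
```

```text
pin [505.32676662 125.2812603  158.        ] foot [507.77652898 125.48647568 146.        ] off 2.458342732044796
[[136 107  88  86  92  88  89  89  91]
 [ 98  89  98 120 133 119 101  89  87]
 [ 89 100 132 167 175 152 110  92  86]
 [ 94 111 146 175 174 144 109  90  92]
 [ 93 101 121 134 128 107  92 100 129]
 [ 93  93  92  94  91  93 109 143 182]
 [ 89  88  88  86  99 130 160 195 219]]
155 229.07 174.81 seen [505.8 137. ] kin [503.5 146.7]
130 220.33 179.39 seen [481.3 138.3] kin [479.1 143.8]
105 212.09 184.72 seen [456.7 136.3] kin [454.7 140.8]
```

Run:
```python
from h import *
p=cv2.imread('pics/s3.png');d=np.load('pics/s3.npy');c=calibration('side');R=np.array(c['orientation'])
g=cv2.cvtColor(p,cv2.COLOR_BGR2GRAY)
n,lab,stt,cen=cv2.connectedComponentsWithStats((g>113).astype(np.uint8),connectivity=4)
for L,u,v in((155,228,174),(130,220,179),(105,212,185)):
    l=lab[v,u];m=lab==l;V,U=np.nonzero(m);w=g[m]-100.
    uu,vv=(w*U).sum()/w.sum(),(w*V).sum()/w.sum()
    ring=(cv2.dilate(m.astype(np.uint8),np.ones((5,5)))>0)&(cv2.dilate(m.astype(np.uint8),np.ones((3,3)))==0)
    V,U=np.nonzero(ring);D=d[ring];X=np.stack([(U-c['cx'])/c['fx']*D,(V-c['cy'])/c['fy']*D,D],-1)@R.T+c['xyz']
    z=np.median(X[X[:,2]>155,2])
    print(L,m.sum(),uu.round(2),vv.round(2),'topz',z.round(1),'seen',ray('side',uu,vv,z-2.5)[:2].round(1))
```

```text
155 14 227.55 173.54 topz 176.6 seen [506.3 146.4]
130 14 219.59 178.81 topz 172.1 seen [481.9 144. ]
105 84300 276.42 258.78 topz 228.5 seen [ 428.4 -198.3]
```

```bash
python3 -m inch '[[-1,[-0.6,0,0],0.04],[-1,[-1.2,-0.1,0],0.08],[-1,[-1.8,-0.1,0],0.11],[-1,[-2.3,-0.2,0.2],0.14],[-1,[-2.75,-0.2,0.6],0.166]]' 30
python3 -m inch '[[-1,[0,0,0],0],[-1,[0,0,0],0]]'
python3 -c "
from h import *
shot('side','s4')
b=cv2.imread('pics/s4.png')[130:220,180:300]
cv2.imwrite('pics/c4.png',cv2.resize(b,(800,600),interpolation=2));st();go(541.6,123.6,182,np.pi/2-.046)"
```

```text
time: 4.8
eef_pos: [542.3, 123.0, 187.7]
ee_rot: [[0.049, 0.999, 0.001], [0.999, -0.049, 0.0], [0.0, 0.001, -1.0]]
ft_force: [3.4, -0.1, 1.5]
finger_gap: 17.0
time: 4.97
eef_pos: [542.0, 123.4, 187.2]
ee_rot: [[0.047, 0.999, 0.0], [0.999, -0.047, 0.0], [0.0, 0.0, -1.0]]
ft_force: [2.5, 0.3, 0.9]
finger_gap: 16.6
5.02 pos [542.  123.5 187.4] F [ 2.8 -0.6  1.3] gap 17.0
shift [ 0.   -0.04  0.54] turn -0.0
```

View pics/c4.png

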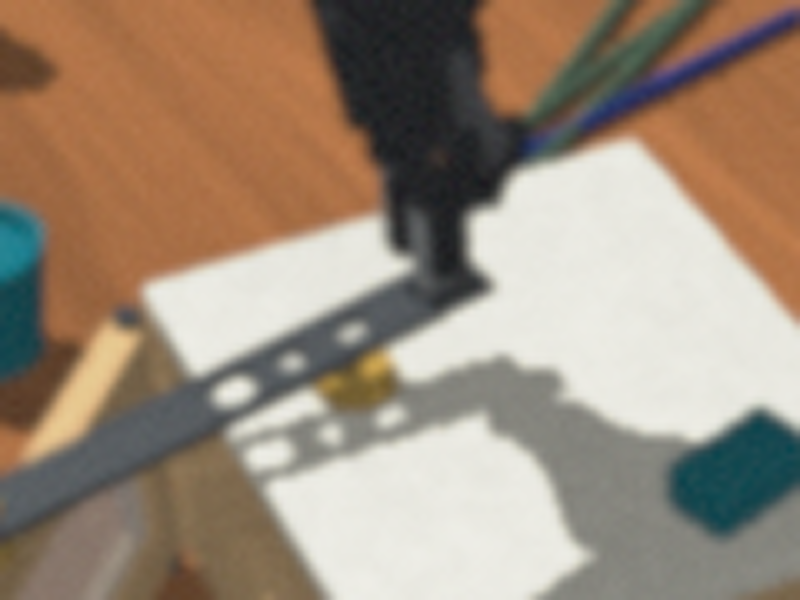

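The bar is over the foot, with the near hole at crop (352,331), just above the pin. I measure the hole again before lowering.

```bash
cat >> h.py <<'E'
def holes(f,pts):
    p=cv2.imread('pics/%s.png'%f);d=np.load('pics/%s.npy'%f);c=calibration('side');R=np.array(c['orientation'])
    g=cv2.cvtColor(p,cv2.COLOR_BGR2GRAY);lab=cv2.connectedComponents((g>113).astype(np.uint8),connectivity=4)[1]
    for u,v in pts:
        m=lab==lab[v,u];V,U=np.nonzero(m);w=g[m]-100.;uu,vv=(w*U).sum()/w.sum(),(w*V).sum()/w.sum()
        k=m.astype(np.uint8);ring=(cv2.dilate(k,np.ones((5,5)))>0)&(cv2.dilate(k,np.ones((3,3)))==0)
        V,U=np.nonzero(ring);D=d[ring];X=np.stack([(U-c['cx'])/c['fx']*D,(V-c['cy'])/c['fy']*D,D],-1)@R.T+c['xyz']
        z=np.median(X[X[:,2]>155,2]);print(m.sum(),uu.round(2),vv.round(2),'topz',z.round(1),ray('side',uu,vv,z-2.5)[:2].round(1))
E
python3 -c "
from h import *
holes('s4',[(233,180),(224,184),(215,188)])"
```

```text
15 232.34 179.52 topz 171.2 [507.5 124.5]
13 223.37 183.98 topz 168.4 [481.9 124.7]
38 214.64 188.36 topz 164.4 [458.  126.4]
```

```bash
python3 -m inch '[[-1,[0.04,-0.03,0.3],0],[-1,[0.08,-0.06,0.6],0],[-1,[0.08,-0.06,0.8],0],[-1,[0.08,-0.06,0.9],0],[-1,[0.08,-0.06,0.9],0]]' 20 | grep -E 'pos|force'
for i in 1 2 3 4 5; do python3 -m inch '[[-1,[0,0.01,0.1],0],[-1,[0,0.02,0.15],0],[-1,[0,0.02,0.15],0]]' | grep -E 'pos|force'; done; python3 -c "
from h import *
st()"
```

```text
eef_pos: [541.1, 124.5, 177.9]
ft_force: [2.3, 0.1, 0.0]
eef_pos: [541.4, 124.3, 176.7]
ft_force: [1.3, -1.0, 0.7]
eef_pos: [541.7, 124.3, 175.3]
ft_force: [3.2, 0.5, 1.0]
eef_pos: [542.1, 124.6, 173.8]
ft_force: [5.2, 3.0, 2.5]
eef_pos: [542.4, 124.6, 172.5]
ft_force: [5.3, 3.5, 3.1]
eef_pos: [542.7, 124.7, 171.2]
ft_force: [5.4, 4.0, 2.4]
6.68 pos [542.7 124.7 171.2] F [5.4 4.  2.4] gap 16.7
```

Contact came near z = 174, with side force toward +x and +y. I yield in that direction while pressing lightly.

```bash
for i in 1 2 3 4; do python3 -m inch '[[-1,[0.02,0.02,0.04],0],[-1,[0.05,0.04,0.05],0],[-1,[0.05,0.04,0.05],0]]' | grep -E 'pos|force'; done; python3 -c "
from h import *
shot('side','s5')
b=cv2.imread('pics/s5.png')[130:220,180:300]
cv2.imwrite('pics/c5.png',cv2.resize(b,(800,600),interpolation=2));st()"
```

```text
eef_pos: [542.8, 124.9, 170.4]
ft_force: [5.4, 2.2, 3.3]
eef_pos: [543.0, 125.2, 169.5]
ft_force: [3.3, -0.4, 1.7]
eef_pos: [543.2, 125.7, 168.9]
ft_force: [-0.7, -0.4, -0.0]
eef_pos: [543.6, 126.2, 168.4]
ft_force: [-4.1, -1.3, -0.4]
7.73 pos [543.6 126.2 168.5] F [-5.   0.7 -0.5] gap 17.0
```

View pics/c5.png

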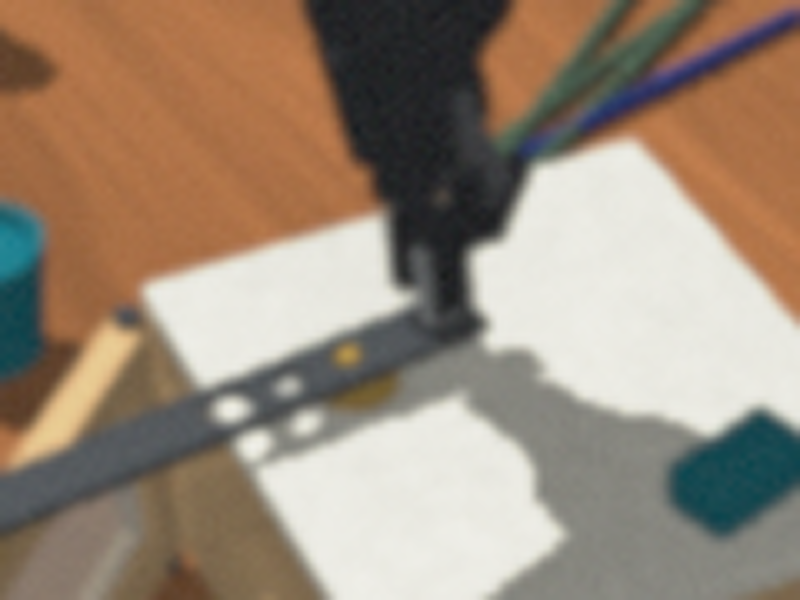

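The pin now fills the near hole at crop (348,355), so it is in. I lower along the arc, watching the forces.

```bash
for i in 1 2 3 4; do python3 -m inch '[[-1,[0,0.01,0.08],0],[-1,[0,0.02,0.17],0],[-1,[0,0.03,0.25],0],[-1,[0,0.03,0.25],0]]' | grep -E 'pos|force'; done; python3 -c "
from h import *
st()"
```

```text
eef_pos: [544.4, 126.2, 166.2]
ft_force: [-1.9, -0.4, -0.3]
eef_pos: [544.9, 126.2, 163.8]
ft_force: [1.9, -0.8, -0.9]
eef_pos: [545.1, 126.2, 161.3]
ft_force: [4.5, 0.6, 0.0]
eef_pos: [545.2, 126.1, 158.7]
ft_force: [3.5, 0.1, 1.7]
9.07 pos [545.2 126.1 158.7] F [3.5 0.1 1.7] gap 16.9
```

```bash
python3 -m inch '[[-1,[0,0.02,0.05],0],[-1,[0,0.04,0.1],0],[-1,[0,0.04,0.1],0]]' | grep -E 'pos|force'
python3 -m inch '[[-0.6,[0,0,0],0],[-0.3,[0,0,0],0],[0,[0,0,0],0],[0,[0,0,0],0],[0,[0,0,0],0]]' | grep -E 'pos|force|gap'
python3 -c "
from h import *
p,d=shot('side','s6')
c=calibration('side');R=np.array(c['orientation'])
v,u=np.mgrid[175:215,175:250];D=d[175:215,175:250]
X=np.stack([(u-c['cx'])/c['fx']*D,(v-c['cy'])/c['fy']*D,D],-1)@R.T+c['xyz']
g=cv2.cvtColor(p,cv2.COLOR_BGR2HSV)[175:215,175:250];m=(g[...,2]<100)&(X[...,2]>145)&(X[...,2]<170)
for a in range(370,560,20):
  k=m&(X[...,0]>a)&(X[...,0]<a+20);print(a,k.sum(),np.median(X[k],0).round(1) if k.any() else '')
b=p[130:220,180:300]
cv2.imwrite('pics/c6.png',cv2.resize(b,(800,600),interpolation=2));st()"
```

```text
eef_pos: [545.4, 126.1, 157.7]
ft_force: [0.0, -0.1, 3.0]
eef_pos: [545.5, 126.1, 157.6]
ft_force: [0.1, 0.9, -0.3]
finger_gap: 42.8
370 66 [379.7 125.2 150.9]
390 69 [400.5 128.3 150.9]
410 67 [419.3 125.9 150.9]
430 64 [438.4 126.4 150.8]
450 29 [464.6 121.4 150.7]
470 41 [481.3 117.9 150.7]
490 45 [498.8 120.5 150.7]
510 47 [520.3 118.2 150.3]
530 46 [536.2 119.  150.6]
550 0 
9.78 pos [545.5 126.1 157.7] F [ 0.4  0.3 -0.7] gap 43.0
```

View pics/c6.png

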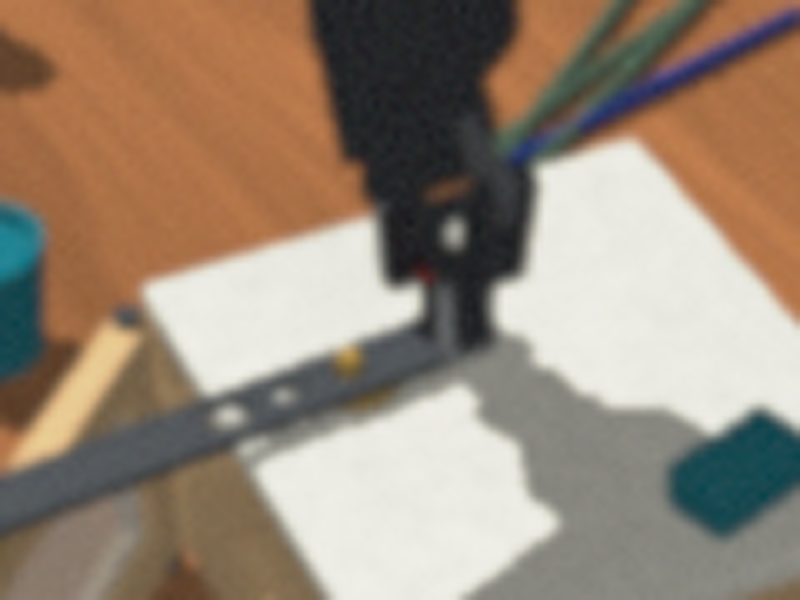

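The bar's top is level at about 150.7 mm along its length (151 expected), and the pin protrudes through the near hole. I retreat straight up and check.

```bash
python3 -m inch '[[0,[0,0,-1.5],0],[0,[0,0,-3.5],0],[0,[0,0,-6],0],[0,[0,0,-9],0],[0,[0,0,-12],0]]' | grep -E 'pos|force'
python3 -m inch '[[0,[0,0,0],0],[0,[0,0,0],0],[0,[0,0,0],0]]' | grep -E 'time|pos|force'
python3 -c "
from h import *
p,d=shot('side','s7')
cv2.imwrite('pics/c7.png',cv2.resize(p[110:240,140:340],(800,520),interpolation=2));st()"
```

```text
eef_pos: [545.3, 126.1, 278.8]
ft_force: [1.1, -1.4, -0.7]
time: 10.45
eef_pos: [545.4, 126.1, 277.1]
ft_force: [-0.2, 0.4, -0.9]
10.5 pos [545.3 126.1 276.5] F [ 0.8  0.2 -0.4] gap 42.5
```

View pics/c7.png

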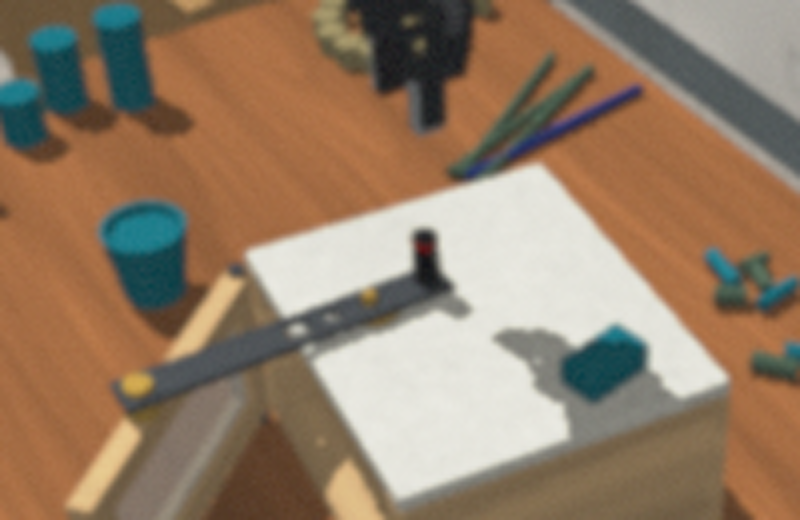

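The stay lies flat with the pin through the near hole, at (370,296). The door is wide open, the gripper is clear, and the cup and block have not moved.

```bash
python3 -c "
from station import job_done
print(job_done())"
```

```text
the job is handed in; nothing more can be done
None
```

The stay now sits on the pin by the small hole nearest the knob, lies fully down, and has been let go. I lifted it off by its knob, pushed the stiff door wider with it and felt the hole onto the pin. Contact forces stayed around 5 N, and I handed the job in at about 10.5 s on the robot's clock.

- **Stay and pin:** after release, the depth readings put the bar's top at 150.3–150.9 mm along its length (151 mm expected when fully down). The last side picture shows the pin through the near hole and the gripper clear, about 120 mm up.
- **Loose objects:** the wax cup and wax block look unmoved in the last picture. The bowl was outside that crop and I did not check it again, but the arm never went near it.
- **Disagreement:** the hole position seen by the side camera and the one worked out from the arm differed by about 3 mm along the bar. I used the camera's hole-to-pin offset, then corrected by about 1 to 2 mm by feel.

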